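# Snap the spindle clip onto the pellet press

## Robot

A 6-joint arm with a two-finger parallel gripper is mounted at the origin on the work surface. World frame = base frame: x ahead of the robot, y to its left, z up, the work surface at z = 0. Lengths are in m, angles in rad, forces in N, time in s.
With the tool pointing down it reaches from about 0.35 to 0.975 m from the base axis. Payload 4.9 kg.
Tool frame: the origin (TCP) lies between the finger pads; the fingertips stand 22 mm ahead of it and the grasp point (between the pads) lies 3 mm ahead of it; z points along the fingers, y is the line along which they close (so a half turn about z gives the same grasp; the last joint's range is limited). The gripper opens to 85 mm and grips with 20 to 120 N. Pads are 22 mm wide; open, the fingers measure 114 mm over their backs; the gripper's body (76 mm by 85 mm) begins 54 mm behind the grasp point. The pads swing forward as they close: fully open they stand 13 mm farther back than shut.
Start: joints at [1.052, 0.053, 1.613, -0, 1.476, -0.119], TCP at [0.243, 0.576, 0.253] pointing down, gripper open.
Joint ranges: [-3.01, 3.01], [-1.01, 2.22], [0.06, 2.58], [-1.02, 4.17], [0.09, 2.62], [-3.14, 3.14]. Speed limits (rad/s): [2.57, 2.57, 3.14, 3.14, 3.14, 3.14].

## Interface

Orientations are given as a unit quaternion [w, x, y, z].
In Python, from plant import state, grab_frame, get_calibration, job_done, recognise, regions_of gives the robot as it stands.
- The arm moves only by the tool apply_moves, never from a script. Its argument "targets" is a list of rows, each an object with "translation": the shift along the tool's x, y, z normalised to -1 to 1, where 1 is 100 mm, a list of three; "twist": the turn about the tool's z normalised to -1 to 1, where 1 is 0.1 rad; "hand": the opening, from 0 (shut) to 1 (fully open). A call has 1 to 8 rows; each row shifts and turns the commanded pose from where the row before left it, along the tool's axes as they then stand; what a row does not reach is not made up. A row lasts 1/10 s, in which the tool goes at most 50 mm and 8.59 degrees, less where a joint would pass 70% of its speed; a pose out of reach is approached as far as the arm can. A call with a number of a shift or a turn outside -1 to 1 is refused whole. A call with a gripper value outside its range is refused whole. The fingers move at their own pace and stop on an object; the grip force is fixed at half the most. Time passes only in rows, so rows that do not move let the fingers close. It gives the time, the measured TCP pose, the force, the opening and the grip force at its end, in the units of the state.
- state(): the state, without advancing time (a new reading comes with each control period).
- grab_frame(name): name is "side" or "top" or "wrist"; returns the picture (420x560x3 uint8, red, green, blue); there is no depth.
- get_calibration(name): a dict with "camera_matrix" (3x3 intrinsics, pixels), "pose" (4x4, takes a point from camera to world coordinates). Camera axes: x right, y up, looking along -z (the intrinsics and any distortion apply to the point x, -y, -z); pixel columns grow to the right and rows downward; lengths in m; the calibration is good to about 2 mm. The wrist camera is an equidistant fisheye: a pixel r from the principal point sees the ray r / f radians off the axis. A picture is of the moment at which its call begins: read the wrist's pose just before it. get_calibration takes no time and is no camera call; for the wrist camera it gives the pose at the moment of the call.
- job_done(): hands the job in; it is judged then, once.
Trained networks look in the newest picture that a camera, given by its name, has taken for a name from the list of things; names that differ only in an ending like _2 or _b are one class to them, and where a whole thing is asked for, a point or a joint stands for the part that bears it (a point fixed in the world has none). Each returns a list of dicts, best first, with "score" (0 to 1); they miss things now and then, are a little off and sometimes report something else, mostly with a low value. They report only what shows in the picture. A call takes as long as a camera call. They do not tell look-alikes from the thing itself.
- recognise(camera, query): "point" ([x, y, z] in m, in world coordinates, good to about 4 mm: the middle of the surface that is visible of it).
- regions_of(camera, query): "pixels" (420x560 bool, what is visible of it).
The state is a dict: "time": time; "joint_pos": joint angles; "joint_vel": joint speeds; "joint_efforts": joint torques, N m; "tool_pos": TCP position; "tool_rot": TCP orientation; "contact_force": force on the tool from outside, world axes, zero at the start; "ft_torque": the same for the moment, N m; "gripper_width": opening from 0.0 (shut) to 1.0 (fully open); "grasp_force": force on a finger pad.
Only numpy, scipy, OpenCV 4.12 (cv2) and the standard library are available. Lean on these libraries where they do the work, as an engineer would, in place of code of your own. Each camera call takes 0.05 s, during which the arm holds its last target. There are 200 camera calls.

## Task

Fit the spring clip on the pellet press's spindle. First lay the clip flat on the press's aluminium deck in front of the spindle, mouth towards it, and let go; then draw the blue-handled fork out of its holster by its steel neck, lay it flat on the bench, and take it again by its handle. With the fork so held, push the clip sideways into the spindle's groove until it snaps fully home - never push it in with the fingers - then lay the fork flat on the bench again, and leave the jar, the die and the mortar where they are.

Things in the scene. Friction and masses are not known exactly. Their poses are not given: they have to be found in the camera images.
- press: Hydraulic pellet press fixed to the bench: wooden foot 310 x 200 mm, 14 mm high, from x = -0.115; blue body 130 mm wide; flat aluminium deck on top, 70 mm high. Origin on the bench under the spindle's axis; z up; its x axis is the way the clip is pushed on, within 0.3 rad of the robot's left. Columns and a crosshead, up to 222 mm high, stand at x = 0.115 and beyond, pump lever behind.
- spindle (a point): Point on the axis of the steel spindle that rises from the deck, at the deck's surface (70 mm above the bench). It has a groove 24 mm in diameter from the deck to 11 mm above it, and above that a head 36 mm in diameter, up to 45 mm above the deck.
- deck_front (a point): Middle of the deck's front edge, at x = -0.105, z = 0.07 in the press frame. The deck is 120 mm wide and runs from here to x = 0.11. There is room here to lay the clip before the spindle.
- clip: Loose flat dark steel spring clip, 72 mm long, 60 mm wide, 8 mm thick, 110 g. Origin at its underside, centre of its round opening (on the spindle's axis when home); z up; x points out of its mouth, at the start within 0.8 rad of the robot's left. It slides along the deck into the groove, needs a push of up to about 15 N, then snaps home with about 1 mm of play.
- clip_tab (a point): Centre of the clip's upright orange tab: 20 mm along clip x, 16 mm wide along clip y (grip it across this width), from 8 to 40 mm above the clip's underside. The point is at x = -0.032, z = 0.024 in the clip's frame. The tab stays 4 mm clear of the spindle's head when home.
- clip_back (a point): Between the clip's two pushing shoulders, which face backwards at x = -0.026 in its frame, each from 8 to 30 mm off the middle and 8 mm high. Between them a tail 16 mm wide, carrying the tab, runs back to x = -0.042.
- clip_throat (a point): Middle of the clip's throat, 17 mm wide, at x = 0.0105 in its frame. Ahead of it the sprung arms flare to a mouth 39 mm wide at x = 0.03, so the clip centres itself if within about 5 mm to the side; behind it is the opening, 26 mm wide.
- clip_left (a joint): Spread of the clip's arm on its +y side (rad): 0 = relaxed, about 0.15 as the throat passes the groove; near 0 again when home.
- clip_right (a joint): The same for the arm on the -y side.
- fork: Loose push fork, 193 mm long, flat-bottomed, about 220 g (varies), lying with its handle in the holster. Origin at its underside under the handle's middle; x along the tool to the prongs; z up. Blue handle 24 mm wide and high, x = -0.048 to 0.048. Its centre of mass lies about 35 mm ahead of the origin.
- fork_neck (a point): Where to take the fork to draw it: middle of the bare steel neck (14 mm wide, 16 mm high, x = 0.05 to 0.103), at x = 0.075, z = 0.008 in the fork's frame.
- fork_tip (a point): Midway between the tips of the two prongs, x = 0.145, z = 0.004 in the fork's frame. Prongs 28 mm long, 12 mm wide, 8 mm high, 24 mm gap; behind them a crosspiece 48 mm wide, 10 mm high, x = 0.103 to 0.117. Held level just over the deck, the prongs pass either side of the clip's tail and bear on its shoulders.
- holster: Fixed grey sheath, 108 mm long, 46 mm wide, 43 mm high, open at its +x end (yellow rim), covering the fork's handle (x = -0.06 to 0.05) with about 6 mm of room each side. Origin on the bench at the handle's middle; x points out of the mouth, within 0.25 rad of the robot's left. The fork comes out along +x and is clear when drawn 100 mm.
- jar: Small amber jar with a white cap, 48 mm across, 48 mm high, loose. Origin at the middle of its underside.
- die: Steel pellet die, stepped cylinder 52 mm across, 46 mm high, loose. Origin at the middle of its underside.
- mortar: White ceramic bowl, 84 mm across, 45 mm high, loose. Origin at the middle of its underside.
Things that resemble listed ones, but are neither listed nor needed, are in the scene too. What is shaped like the fork but brown or turquoise is not meant.

How it is judged:
By the outcome, as a careful person would: the job done as asked, in the order asked, and still so for the second after the job is handed in, with the robot touching nothing.
It also fails if it takes over 67 s, if anything falls off the work surface, if the arm or the gripper's body presses on something with over 40 N, if the wrist force passes 120 N, or if a joint passes its speed limit or range.

## Working session

There is one attempt and no reset: what is moved stays moved. The work goes in short steps, Python scripts to look and compute and a tool call to move; the robot and the scene stay as the last step left them, time stands still between calls to the robot, and variables do not carry over. Pictures are saved under pics/ and viewed, at most 10 in all, crops included, and the job is handed in when it is done.

Besides the shell and the picture viewer there is one more tool, called after "Call:" as name(argument=value, ...), one argument or row to a line, values as JSON. apply_moves: Moves the arm, as the interface text tells. Its arguments: {"type":"object","properties":{"targets":{"type":"array"}},"required":["targets"]}

```bash
ls; mkdir -p pics; cat > h.py <<'E'
import numpy as np, cv2
from plant import *
from scipy.spatial.transform import Rotation as R
def rot(q): return R.from_quat([q[1],q[2],q[3],q[0]])
def proj(name,P):
    c=get_calibration(name);K=np.array(c["camera_matrix"]);T=np.array(c["pose"])
    p=(np.atleast_2d(P)-T[:3,3])@T[:3,:3]
    v=p*[1,-1,-1]
    if name=="wrist":
        r=np.hypot(v[:,0],v[:,1]);t=np.arctan2(r,v[:,2]);s=t/np.maximum(r,1e-9)
        return np.c_[K[0,0]*v[:,0]*s+K[0,2],K[1,1]*v[:,1]*s+K[1,2]]
    return np.c_[K[0,0]*v[:,0]/v[:,2]+K[0,2],K[1,1]*v[:,1]/v[:,2]+K[1,2]]
def ray(name,uv,c=None):
    c=c or get_calibration(name);K=np.array(c["camera_matrix"]);T=np.array(c["pose"])
    uv=np.atleast_2d(uv).astype(float);a=(uv[:,0]-K[0,2])/K[0,0];b=(uv[:,1]-K[1,2])/K[1,1]
    if name=="wrist":
        t=np.hypot(a,b);s=np.sin(t)/np.maximum(t,1e-9);v=np.c_[a*s,-b*s,-np.cos(t)]
    else: v=np.c_[a,-b,-np.ones_like(a)]
    return T[:3,3],v@T[:3,:3].T
def onz(name,uv,z,c=None):
    o,d=ray(name,uv,c); return o+d*((z-o[2])/d[:,2])[:,None]
def save(name,fn,crop=None,scale=1):
    im=grab_frame(name)[:,:,::-1]
    if crop: im=im[crop[1]:crop[3],crop[0]:crop[2]]
    if scale!=1: im=cv2.resize(im,None,fx=scale,fy=scale,interpolation=cv2.INTER_CUBIC)
    cv2.imwrite("pics/"+fn,im)
E
python3 - <<'E'
from h import *
a=grab_frame("top");b=grab_frame("side")
cv2.imwrite("pics/a.png",a[:,:,::-1]);cv2.imwrite("pics/b.png",b[:,:,::-1])
for n in ["spindle","deck_front","clip","clip_tab","clip_back","clip_throat","fork","fork_neck","fork_tip","holster","jar","die","mortar","press"]:
  for c in ["top","side"]:
    for r in recognise(c,n)[:4]: print(n,c,round(r["score"],2),np.round(r["point"],3),np.round(proj(c,r["point"])[0]))
print(state())
for c in ["top","side"]:print(np.round(get_calibration(c)["pose"],2))
E
```

```text
pics
spindle top 0.88 [0.558 0.342 0.069] [ 94. 201.]
spindle side 0.68 [0.551 0.309 0.067] [255. 134.]
spindle side 0.44 [0.461 0.022 0.033] [246. 196.]
deck_front top 0.67 [0.555 0.339 0.067] [ 96. 202.]
deck_front top 0.49 [ 0.525 -0.374  0.041] [394. 207.]
deck_front side 0.92 [0.551 0.303 0.068] [255. 134.]
clip side 0.65 [ 0.559 -0.022  0.01 ] [280. 205.]
clip side 0.32 [ 0.541 -0.268  0.005] [295. 265.]
clip_tab top 0.56 [ 0.563 -0.006  0.005] [243. 199.]
clip_tab side 0.49 [ 0.559 -0.022  0.008] [280. 205.]
clip_back top 0.86 [ 0.56  -0.003  0.007] [242. 199.]
clip_back side 0.5 [ 0.557 -0.018  0.008] [279. 205.]
clip_back side 0.3 [ 0.54  -0.268  0.004] [295. 265.]
clip_throat top 0.72 [ 0.562 -0.003  0.008] [242. 199.]
clip_throat side 0.51 [ 0.56  -0.02   0.007] [280. 205.]
fork top 0.91 [ 0.543 -0.266  0.011] [348. 203.]
fork top 0.89 [ 0.685 -0.358  0.019] [383. 146.]
fork top 0.76 [ 0.461 -0.561  0.02 ] [470. 232.]
fork top 0.67 [ 0.335 -0.332  0.012] [379. 287.]
fork side 0.87 [ 0.333 -0.346  0.015] [226. 299.]
fork side 0.82 [ 0.677 -0.379  0.02 ] [357. 282.]
fork sid
[... 1945 characters left out ...]
  8.17283756e-05]), 'joint_efforts': array([-4.59579041e-04, -3.93689275e+01, -3.70436704e+01, -1.91750237e-04,
        8.81576871e-04, -8.92607289e-06]), 'tool_pos': array([0.24322682, 0.57569453, 0.25330294]), 'tool_rot': array([-2.06158307e-05,  1.98557189e-01,  9.80089303e-01, -1.30059459e-05]), 'contact_force': array([-0.328678  , -0.60966365, -0.05246861]), 'ft_torque': array([ 0.02520626, -0.01180991,  0.04962565]), 'grasp_force': 0.0, 'gripper_width': 1.001057114953801}
[[-0.03  0.99 -0.13  0.37]
 [-1.   -0.03  0.   -0.1 ]
 [ 0.    0.13  0.99  1.22]
 [ 0.    0.    0.    1.  ]]
[[ 0.97  0.16 -0.18  0.28]
 [-0.24  0.65 -0.72 -1.12]
 [-0.    0.75  0.67  1.01]
 [ 0.    0.    0.    1.  ]]
```

View pics/a.png

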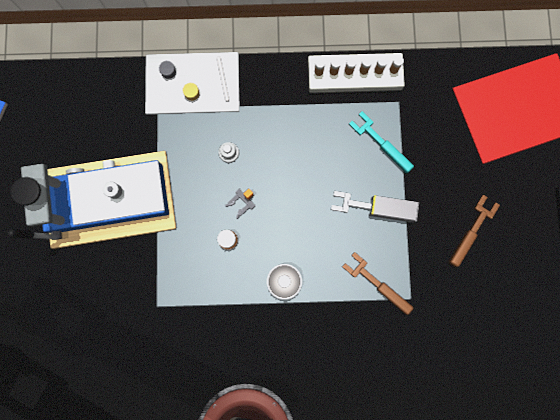

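View pics/b.png

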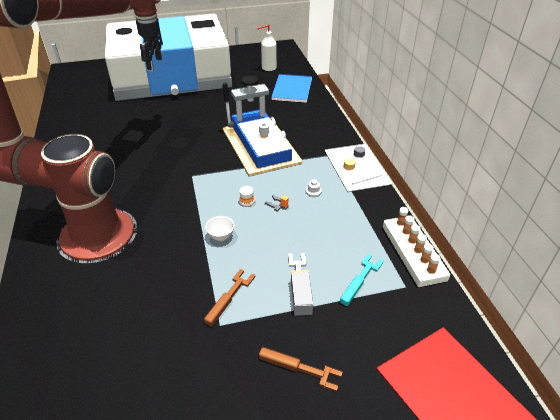

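Top view: the fork look-alikes are turquoise (383,146), brown (379,287) and brown (470,232). The real one is the steel neck sticking out of the grey holster at (347,203). The clip is at (242,200) with its tab at (249,194). The jar and die beside it are at (228,239) and (229,153).

```bash
python3 - <<'E'
from h import *
im=cv2.imread("pics/a.png")
cal=get_calibration("top")
hsv=cv2.cvtColor(im,cv2.COLOR_BGR2HSV)
# deck: bright low sat in region
m=((hsv[...,1]<40)&(hsv[...,2]>200)).astype(np.uint8);m[:, :60]=0;m[:,172:]=0;m[:150]=0;m[240:]=0
n,l,s,c=cv2.connectedComponentsWithStats(m);k=1+np.argmax(s[1:,4]);print(s[k])
pts=np.argwhere(l==k)[:,::-1].astype(float)+0
w=onz("top",pts,0.07)[:,:2].astype(np.float32)
r=cv2.minAreaRect(w);print("deck",r,cv2.boxPoints(r))
# orange tab
m=((hsv[...,0]<22)&(hsv[...,0]>5)&(hsv[...,1]>150)&(hsv[...,2]>120)).astype(np.uint8);m[:180]=0;m[215:]=0;m[:,:225]=0;m[:,262:]=0
p=np.argwhere(m)[:,::-1];print("tab",p.mean(0),len(p),onz("top",[p.mean(0)],0.03))
# head shading
print(proj("top",[[.558,.34,.115],[.243,.576,.25]]))
for q in ["clip","fork","holster","press"]:
  for rr in regions_of("top",q)[:3]:
    p=np.argwhere(rr["pixels"])[:,::-1].astype(float)
    z={"clip":.008,"fork":.008,"holster":.043,"press":.07}[q]
    w=onz("top",p,z)[:,:2].astype(np.float32);print(q,round(rr["score"],2),len(p),cv2.minAreaRect(w), w.mean(0))
a=cv2.resize(im[165:230,215:425],None,fx=3.8,fy=3.8,interpolation=cv2.INTER_CUBIC)
b=cv2.resize(im[145:255,30:190],None,fx=3,fy=3,interpolation=cv2.INTER_CUBIC)
o=np.zeros((a.shape[0]+b.shape[0],800,3),np.uint8);o[:a.shape[0],:a.shape[1]]=a;o[a.shape[0]:,:b.shape[1]]=b
cv2.imwrite("pics/c.png",o);print(o.shape)
E
```

```text
[  68  161   96   63 4342]
deck ((0.5764684081077576, 0.29131537675857544), (0.11995396018028259, 0.21547818183898926), 7.559569358825684) [[0.5028389  0.3902277 ]
 [0.5311865  0.1766223 ]
 [0.6500979  0.19240305]
 [0.6217503  0.40600845]]
tab [247.3030303  193.48484848] 33 [[ 0.57115474 -0.01817448  0.03      ]]
[[ 87.1632881  197.49904746]
 [-67.44808933 352.05297329]]
clip 0.75 362 ((0.5565458536148071, -0.001778680831193924), (0.05892869830131531, 0.07225033640861511), 43.49382019042969) [ 0.55875385 -0.00387559]
fork 0.95 791 ((0.3391415476799011, -0.3301263153553009), (0.1961086094379425, 0.04821018874645233), 46.75647735595703) [ 0.340512   -0.33154786]
fork 0.72 369 ((0.5413654446601868, -0.27559587359428406), (0.0983961895108223, 0.04803204908967018), 76.84860229492188) [ 0.54325616 -0.27102083]
fork 0.66 793 ((0.698002278804779, -0.36192142963409424), (0.19401106238365173, 0.051198750734329224), 45.82234573364258) [ 0.69569534 -0.35877907]
holster 0.82 953 ((0.5225620269775391, -0.37071019411087036), (0.11358868330717087, 0.05151917040348053), 79.45320129394531) [ 0.5227036  -0.37187895]
holster 0.56 42 ((0.5289725661277771, -0.004308796487748623), (0.008617443963885307, 0.02899022400379181), 43.89905548095703) [ 0.52804613 -0.00429447]
holster 0.54 977 ((0.3565826714038849, -0.10075563192367554), (0.07830239087343216, 0.07977557182312012), 88.34259033203125) [ 0.35659286 -0.10066637]
press 0.82 11978 ((0.5575829148292542, 0.35050535202026367), (0.20511893928050995, 0.3915626108646393), 4.213064193725586) [0.56082386 0.33794984]
(577, 800, 3)
```

View pics/c.png

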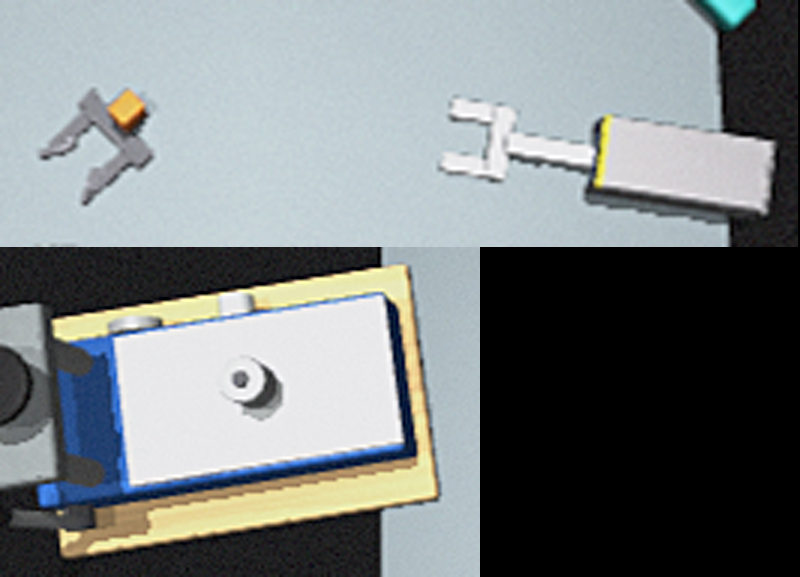

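The crop confirms both picks. The clip's mouth points left and towards the robot, tab at c.png (127,107). The bare steel fork sits in the yellow-rimmed holster. Moving to the clip.

Call:
apply_moves(
  targets=[
    {"translation": [-0.36, -0.28, 0], "twist": 0, "hand": 1},
    {"translation": [-0.36, -0.28, 0], "twist": 0, "hand": 1},
    {"translation": [-0.36, -0.28, 0], "twist": 0, "hand": 1},
    {"translation": [-0.36, -0.28, 0], "twist": 0, "hand": 1},
    {"translation": [-0.36, -0.28, 0], "twist": 0, "hand": 1},
    {"translation": [-0.36, -0.28, 0], "twist": 0, "hand": 1},
    {"translation": [-0.36, -0.28, 0], "twist": 0, "hand": 1},
    {"translation": [-0.36, -0.28, 0], "twist": 0, "hand": 1},
  ],
)

```text
time: 2.5
tool_pos: [0.422, 0.2556, 0.2536]
tool_rot: [0.0, 0.198, 0.98, 0.0]
contact_force: [0.9, 1.1, 1.1]
gripper_width: 0.996
grasp_force: 0.0
```

Call:
apply_moves(
  targets=[
    {"translation": [-0.36, -0.28, 0.1], "twist": 0, "hand": 1},
    {"translation": [-0.36, -0.28, 0.1], "twist": 0, "hand": 1},
    {"translation": [-0.36, -0.28, 0.2], "twist": 0, "hand": 1},
    {"translation": [-0.36, -0.28, 0.2], "twist": 0, "hand": 1},
    {"translation": [-0.36, -0.28, 0.2], "twist": 0.6, "hand": 1},
    {"translation": [-0.36, -0.28, 0.1], "twist": 1, "hand": 0.6},
    {"translation": [-0.2, -0.15, 0], "twist": 1, "hand": 0.6},
    {"translation": [0, 0, 0], "twist": 1, "hand": 0.6},
  ],
)

```text
time: 3.3
tool_pos: [0.5623, -0.0093, 0.1628]
tool_rot: [-0.0, 0.375, 0.927, -0.0]
contact_force: [-0.3, 0.1, -0.2]
gripper_width: 0.597
grasp_force: 0.0
```

```bash
cat >> h.py <<'E'
def to(p,hd):
    """tool-frame shift (100 mm units, at present heading) and twist (0.1 rad units) to TCP p, tool-y heading hd deg"""
    s=state();r=rot(s["tool_rot"]);y=r.apply([0,1,0]);h=np.degrees(np.arctan2(y[1],y[0]))
    d=r.inv().apply(np.array(p)-s["tool_pos"])*10
    tw=-np.radians((hd-h+90)%180-90)*10
    print("t",round(s["time"],2),"pos",np.round(s["tool_pos"],4),"yhd",round(h,1),"shift",np.round(d,3),"twist",round(tw,2),"j6",round(s["joint_pos"][5],2),"F",np.round(s["contact_force"],1),"w",round(s["gripper_width"],3))
    e=np.array([np.cos(np.radians(hd)),np.sin(np.radians(hd))])
E
python3 - <<'E'
from h import *
to([.5744,-.0206,.15],43.5)
save("wrist","d.png")
im=cv2.imread("pics/d.png");hsv=cv2.cvtColor(im,cv2.COLOR_BGR2HSV)
for q,z in [("clip",.006),("clip_tab",.03)]:
  for rr in regions_of("wrist",q)[:2]:
    p=np.argwhere(rr["pixels"])[:,::-1].astype(float)
    w=onz("wrist",p,z)[:,:2].astype(np.float32);print(q,rr["score"],len(p),p.mean(0),cv2.minAreaRect(w))
  for rr in recognise("wrist",q)[:2]: print(rr)
print(proj("wrist",[[.5523,.0027,.0],[.5744,-.0206,.04]]))
E
```

```text
t 3.3 pos [ 0.5623 -0.0093  0.1628] yhd 46.0 shift [-0.165  0.003  0.128] twist 0.43 j6 -0.95 F [-0.3  0.1 -0.2] w 0.597
clip 0.93 2771 [278.19343197 191.552869  ] ((0.559119701385498, -0.004232451319694519), (0.06065661460161209, 0.0849796012043953), 41.4839973449707)
{'point': [0.5587, -0.0102, 0.0069], 'score': 0.84}
clip_tab 0.71 2909 [278.5727054  191.26675834] ((0.5542723536491394, 0.001603841781616211), (0.056006889790296555, 0.07859797775745392), 41.57452392578125)
{'point': [0.5609, -0.0069, 0.011], 'score': 0.77}
{'point': [0.6706, 0.0314, 0.0303], 'score': 0.42}
[[277.49830311 181.26693518]
 [275.29658195 230.97218185]]
```

View pics/d.png

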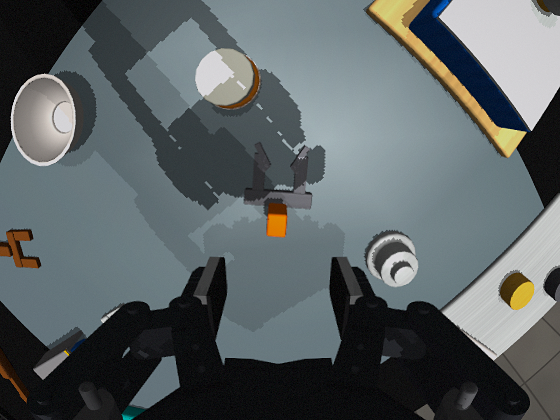

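The wrist view shows the clip ahead of the fingers: tab at (277,222), mouth tips at (262,145) and (302,147), jar at (228,77), die at (392,258).

```bash
python3 - <<'E'
from h import *
im=cv2.imread("pics/d.png");hsv=cv2.cvtColor(im,cv2.COLOR_BGR2HSV)
m=((hsv[...,0]<25)&(hsv[...,0]>5)&(hsv[...,1]>150)).astype(np.uint8);m[:195]=0;m[245:]=0;m[:,:255]=0;m[:,300:]=0
p=np.argwhere(m)[:,::-1].astype(float);print(p.min(0),p.max(0),len(p))
for v in range(200,242,4):
    q=p[p[:,1]==v]
    if len(q): print(v,q[:,0].min(),q[:,0].max(),hsv[v,277])
# shoulder bar rear corners & tips in clip frame, predicted
def pred(o,hd):
    a=np.radians(hd);X=np.array([np.cos(a),np.sin(a),0]);Y=np.array([-np.sin(a),np.cos(a),0])
    L=[(-.026,.03,.008),(-.026,-.03,.008),(-.022,.008,.04),(-.022,-.008,.04),(-.042,.008,.04),(-.042,-.008,.04)]
    return np.round(proj("wrist",np.array([np.array([o[0],o[1],0])+x*X+y*Y+[0,0,z] for x,y,z in L])))
print(pred((.5523,.0027),133.5))
E
```

```text
[267. 203.] [286. 236.] 619
204 269.0 284.0 [ 13 255  86]
208 268.0 285.0 [ 12 255  84]
212 268.0 286.0 [ 13 255  83]
216 268.0 286.0 [ 17 255 222]
220 267.0 286.0 [ 18 255 221]
224 267.0 286.0 [ 17 255 222]
228 267.0 285.0 [ 17 255 221]
232 267.0 285.0 [ 17 255 221]
236 275.0 284.0 [ 11 186 196]
[[243. 210.]
 [309. 213.]
 [266. 219.]
 [286. 220.]
 [265. 242.]
 [284. 243.]]
```

```bash
python3 - <<'E'
import cv2
im=cv2.imread("pics/d.png")
cv2.imwrite("pics/e.png",cv2.resize(im[130:250,220:340],None,fx=5,fy=5,interpolation=cv2.INTER_CUBIC))
E
```

```text
(no output)
```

View pics/e.png

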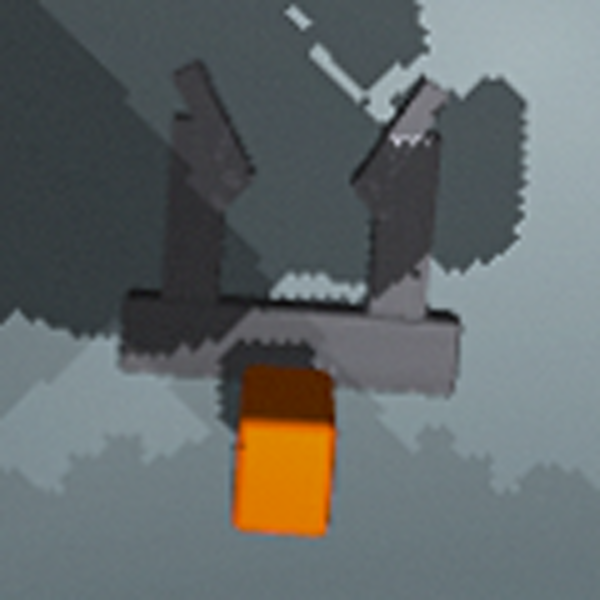

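```bash
python3 - <<'E'
from h import *
from scipy.optimize import least_squares
L=[(-.026,.03,.008),(-.026,-.03,.008),(-.022,.008,.04),(-.022,-.008,.04),(-.042,.008,.04),(-.042,-.008,.04)]
uv=np.array([[243.6,204],[311.4,209],[268,214],[287,214.3],[266.6,236],[286,237.2]])
def P(o):
    a=o[2];X=np.array([np.cos(a),np.sin(a),0]);Y=np.array([-np.sin(a),np.cos(a),0])
    return proj("wrist",np.array([np.array([o[0],o[1],0])+x*X+y*Y+[0,0,z] for x,y,z in L]))
r=least_squares(lambda o:(P(o)-uv).ravel(),[.5523,.0027,2.33],x_scale=[.01,.01,.05])
o=r.x;print(o,np.degrees(o[2]),np.round(r.fun,1))
t=o[:2]-.033*np.array([np.cos(o[2]),np.sin(o[2])]);print(t)
to([*t,.036],np.degrees(o[2])-90)
# spindle from top
im=cv2.imread("pics/a.png");print(onz("top",[[110.3,189]],.115))
E
```

```text
[0.55015985 0.00713659 2.31633533] 132.71623831162313 [ 0.5  0.4 -0.6 -0.3 -0.2 -0.8  0.8  0.2 -0.3  0.3 -0.1  0.3]
[ 0.57254599 -0.01710925]
t 3.55 pos [ 0.5614 -0.0057  0.1634] yhd 46.6 shift [-0.159 -0.006  1.274] twist 0.68 j6 -0.96 F [0.7 1.5 0.4] w 0.597
[[0.57610131 0.28773558 0.115     ]]
```

Call:
apply_moves(
  targets=[
    {"translation": [-0.16, -0.005, 0.2], "twist": 0.68, "hand": 0.6},
    {"translation": [0, 0, 0.4], "twist": 0, "hand": 0.6},
    {"translation": [0, 0, 0.4], "twist": 0, "hand": 0.6},
    {"translation": [0, 0, 0.2], "twist": 0, "hand": 0.6},
    {"translation": [0, 0, 0.07], "twist": 0, "hand": 0.6},
    {"translation": [0, 0, 0], "twist": 0, "hand": 0.6},
  ],
)

```text
time: 4.15
tool_pos: [0.5721, -0.0169, 0.0356]
tool_rot: [-0.001, 0.401, 0.916, -0.0]
contact_force: [0.4, 0.3, 1.0]
gripper_width: 0.593
grasp_force: 0.0
```

```bash
python3 - <<'E'
from h import *
to([.5725,-.0171,.036],42.7)
E
```

```text
t 4.15 pos [ 0.5721 -0.0169  0.0356] yhd 42.7 shift [-0.004  0.001 -0.004] twist -0.01 j6 -0.9 F [0.4 0.3 1. ] w 0.593
```

Call:
apply_moves(
  targets=[
    {"translation": [0, 0, 0], "twist": 0, "hand": 0},
    {"translation": [0, 0, 0], "twist": 0, "hand": 0},
    {"translation": [0, 0, 0], "twist": 0, "hand": 0},
    {"translation": [0, 0, 0], "twist": 0, "hand": 0},
    {"translation": [0, 0, 0], "twist": 0, "hand": 0},
    {"translation": [0, 0, -0.2], "twist": 0, "hand": 0},
    {"translation": [0, 0, -0.4], "twist": 0, "hand": 0},
    {"translation": [0, 0, -0.4], "twist": 0, "hand": 0},
  ],
)

```text
time: 4.95
tool_pos: [0.5717, -0.0174, 0.1364]
tool_rot: [-0.001, 0.402, 0.916, -0.0]
contact_force: [0.4, -0.8, -0.7]
gripper_width: 0.174
grasp_force: 58.8
```

```bash
python3 - <<'E'
from h import *
S=np.array([.5765,.288]);a=np.radians(97.56);X=np.array([np.cos(a),np.sin(a)])
t=S+X*(-.055-.033);print(t)
to([*t,.16],7.56)
save("wrist","f.png")
E
```

```text
[0.58807766 0.20076493]
t 4.95 pos [ 0.5717 -0.0174  0.1364] yhd 42.6 shift [ 1.496  1.596 -0.236] twist 6.11 j6 -0.9 F [ 0.4 -0.8 -0.7] w 0.174
```

View pics/f.png

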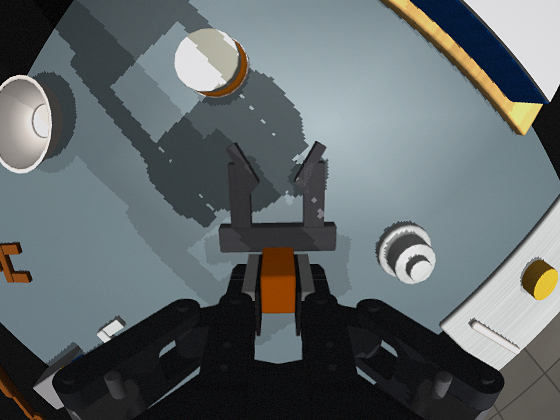

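The tab is gripped squarely between the pads at (280,280) and the clip hangs level. Carrying it over the deck.

Call:
apply_moves(
  targets=[
    {"translation": [0.3, 0.32, -0.1], "twist": 0, "hand": 0},
    {"translation": [0.3, 0.32, -0.15], "twist": 0, "hand": 0},
    {"translation": [0.3, 0.32, -0.1], "twist": 0, "hand": 0},
    {"translation": [0.3, 0.32, 0], "twist": 0, "hand": 0},
    {"translation": [0.3, 0.32, 0], "twist": 1, "hand": 0},
    {"translation": [0, 0, 0], "twist": 1, "hand": 0},
    {"translation": [0, 0, 0], "twist": 1, "hand": 0},
    {"translation": [0, 0, 0], "twist": 1, "hand": 0},
  ],
)

```text
time: 5.8
tool_pos: [0.5888, 0.2019, 0.1709]
tool_rot: [-0.0, 0.577, 0.817, -0.0]
contact_force: [-1.2, -0.8, -1.3]
gripper_width: 0.176
grasp_force: 59.1
```

Call:
apply_moves(
  targets=[
    {"translation": [0, 0, 0], "twist": 1, "hand": 0},
    {"translation": [0, 0, 0], "twist": 1, "hand": 0},
    {"translation": [0, 0, 0], "twist": 0.1, "hand": 0},
    {"translation": [0, 0, 0], "twist": 0, "hand": 0},
  ],
)

```text
time: 6.2
tool_pos: [0.589, 0.2011, 0.1711]
tool_rot: [-0.0, 0.658, 0.753, -0.0]
contact_force: [-0.8, 0.1, -0.7]
gripper_width: 0.179
grasp_force: 59.1
```

```bash
python3 - <<'E'
from h import *
to([.5881,.2008,.108],7.56)
save("wrist","g.png")
im=cv2.imread("pics/g.png")
print(proj("wrist",[[.5765,.288,.115],[.5765,.288,.07],[.5906,.1845,.07]]))
E
```

```text
t 6.2 pos [0.589  0.2011 0.1711] yhd 7.7 shift [-0.002 -0.009  0.631] twist 0.03 j6 0.07 F [-0.8  0.1 -0.7] w 0.179
[[276.50203148  90.29935973]
 [276.81950711  93.7483815 ]
 [276.98749806 238.34538015]]
```

View pics/g.png

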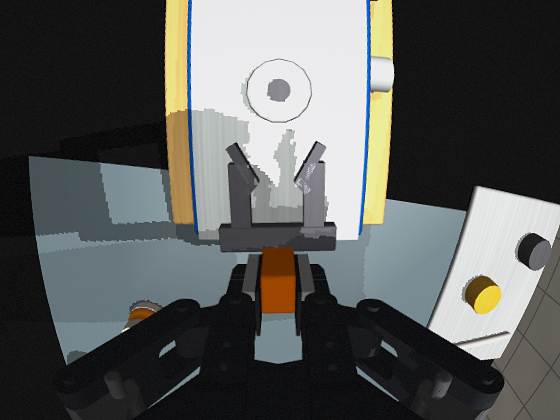

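Spindle head is centred at (279,90) and the clip axis at about 278, so they line up. Lowering.

Call:
apply_moves(
  targets=[
    {"translation": [0, 0, 0.25], "twist": 0, "hand": 0},
    {"translation": [0, 0, 0.25], "twist": 0, "hand": 0},
    {"translation": [0, 0, 0.1], "twist": 0, "hand": 0},
    {"translation": [0, 0, 0.03], "twist": 0, "hand": 0},
    {"translation": [0, 0, 0.01], "twist": 0, "hand": 0},
    {"translation": [0, 0, 0], "twist": 0, "hand": 0},
  ],
)

```text
time: 6.85
tool_pos: [0.5891, 0.2013, 0.1085]
tool_rot: [-0.0, 0.658, 0.753, -0.0]
contact_force: [-3.3, 0.1, 3.3]
gripper_width: 0.174
grasp_force: 59.6
```

Call:
apply_moves(
  targets=[
    {"translation": [0, 0, 0.01], "twist": 0, "hand": 0},
    {"translation": [0, 0, 0], "twist": 0, "hand": 0.25},
    {"translation": [0, 0, 0], "twist": 0, "hand": 0.5},
    {"translation": [0, 0, 0], "twist": 0, "hand": 0.5},
    {"translation": [0, 0, -0.2], "twist": 0, "hand": 0.5},
    {"translation": [0, 0, -0.4], "twist": 0, "hand": 0.5},
    {"translation": [0, 0, -0.4], "twist": 0, "hand": 0.5},
    {"translation": [-0.2, 0, 0], "twist": 0, "hand": 0.5},
  ],
)

```text
time: 7.65
tool_pos: [0.5952, 0.1833, 0.2143]
tool_rot: [0.004, 0.658, 0.753, 0.005]
contact_force: [0.2, -0.4, 0.7]
gripper_width: 0.504
grasp_force: 0.0
```

```bash
python3 - <<'E'
from h import *
to([.538,-.297,.12],-11.4)
save("wrist","h0.png")
E
```

```text
t 7.65 pos [0.5952 0.1833 0.2143] yhd 7.8 shift [-4.683 -1.229  0.921] twist 3.35 j6 0.04 F [ 0.2 -0.4  0.7] w 0.504
```

View pics/h0.png

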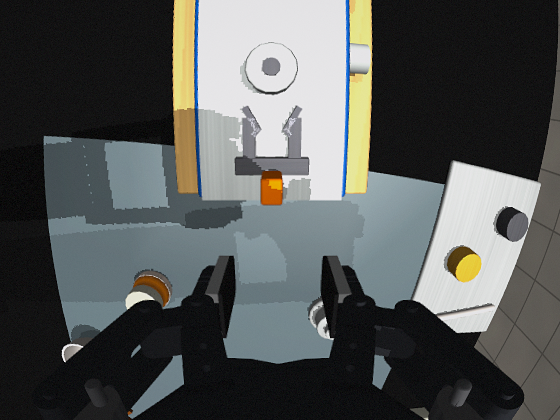

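The clip lies flat on the deck with its mouth to the spindle: tab at (271,187), spindle at (271,67). Now the fork neck.

Call:
apply_moves(
  targets=[
    {"translation": [-0.43, -0.11, 0], "twist": 0, "hand": 0.5},
    {"translation": [-0.43, -0.11, 0], "twist": 0, "hand": 0.5},
    {"translation": [-0.43, -0.11, 0], "twist": 0, "hand": 0.5},
    {"translation": [-0.43, -0.11, 0.1], "twist": 0, "hand": 0.5},
    {"translation": [-0.43, -0.11, 0.1], "twist": 0, "hand": 0.5},
    {"translation": [-0.43, -0.11, 0.1], "twist": 0, "hand": 0.5},
    {"translation": [-0.43, -0.11, 0.1], "twist": 0, "hand": 0.5},
    {"translation": [-0.43, -0.11, 0.1], "twist": 0, "hand": 0.5},
  ],
)

```text
time: 8.5
tool_pos: [0.5493, -0.1728, 0.1551]
tool_rot: [-0.0, 0.659, 0.752, -0.0]
contact_force: [0.1, 0.4, -0.2]
gripper_width: 0.499
grasp_force: 0.0
```

Call:
apply_moves(
  targets=[
    {"translation": [-0.43, -0.11, 0.1], "twist": 0, "hand": 0.5},
    {"translation": [-0.43, -0.11, 0.1], "twist": 0, "hand": 0.5},
    {"translation": [-0.4, -0.1, 0.1], "twist": 1, "hand": 0.5},
    {"translation": [0, 0, 0], "twist": 1, "hand": 0.5},
    {"translation": [0, 0, 0], "twist": 1, "hand": 0.5},
    {"translation": [0, 0, 0], "twist": 0.35, "hand": 0.5},
    {"translation": [0, 0, 0], "twist": 0, "hand": 0.5},
  ],
)

```text
time: 9.2
tool_pos: [0.5347, -0.3003, 0.1253]
tool_rot: [-0.001, 0.775, 0.632, -0.0]
contact_force: [0.2, -0.4, -0.0]
gripper_width: 0.5
grasp_force: 0.0
```

```bash
python3 - <<'E'
from h import *
to([.538,-.297,.025],-11.4)
save("wrist","i.png")
for q in ["fork","fork_neck"]:
  for rr in regions_of("wrist",q)[:3]:
    p=np.argwhere(rr["pixels"])[:,::-1].astype(float)
    w=onz("wrist",p,.009)[:,:2].astype(np.float32);print(q,rr["score"],len(p),p.mean(0),cv2.minAreaRect(w))
a=np.radians(78.6);X=np.array([np.cos(a),np.sin(a),0]);Y=np.array([-X[1],X[0],0])
o=np.array([.522,-.3706,0])
pr=proj("wrist",np.array([o+x*X+y*Y+[0,0,z] for x,y,z in [(.145,.024,.008),(.145,-.024,.008),(.103,.024,.01),(.103,-.024,.01),(.103,.007,.016),(.103,-.007,.016),(.05,.007,.016),(.05,-.007,.016),(.05,.023,.043),(.05,-.023,.043)]]))
print(np.round(pr))
im=cv2.imread("pics/i.png")
im2=cv2.resize(im,None,fx=1.4,fy=1.4)
for u,v in pr: cv2.circle(im2,(int(u*1.4),int(v*1.4)),2,(0,0,255),-1)
cv2.imwrite("pics/i2.png",im2)
E
```

```text
t 9.2 pos [ 0.5347 -0.3003  0.1253] yhd -11.6 shift [0.038 0.027 1.003] twist -0.03 j6 -0.43 F [ 0.2 -0.4 -0. ] w 0.5
fork 0.89 4168 [283.35556622 173.75767754] ((0.5428019165992737, -0.2821437418460846), (0.1091008186340332, 0.0479431226849556), 78.66649627685547)
fork 0.64 4123 [ 94.42299297 262.96361872] ((0.33504676818847656, -0.33836257457733154), (0.2170010358095169, 0.049340568482875824), 47.027565002441406)
fork 0.59 5233 [468.66692146 231.94133384] ((0.6970927715301514, -0.35939133167266846), (0.18978996574878693, 0.053619205951690674), 45.09739303588867)
fork_neck 0.75 4132 [283.25798645 173.1590029 ] ((0.5429642796516418, -0.2818133234977722), (0.10837370157241821, 0.04791001230478287), 78.68243408203125)
fork_neck 0.63 4195 [ 94.18712753 262.87103695] ((0.33562135696411133, -0.3382219672203064), (0.21579720079898834, 0.049746666103601456), 47.305965423583984)
fork_neck 0.59 5248 [468.93025915 231.62633384] ((0.697445273399353, -0.3585854470729828), (0.18914195895195007, 0.053964562714099884), 44.43125534057617)
[[247. 115.]
 [312. 114.]
 [247. 171.]
 [312. 171.]
 [270. 172.]
 [289. 172.]
 [271. 240.]
 [289. 240.]
 [247. 255.]
 [313. 255.]]
```

View pics/i2.png

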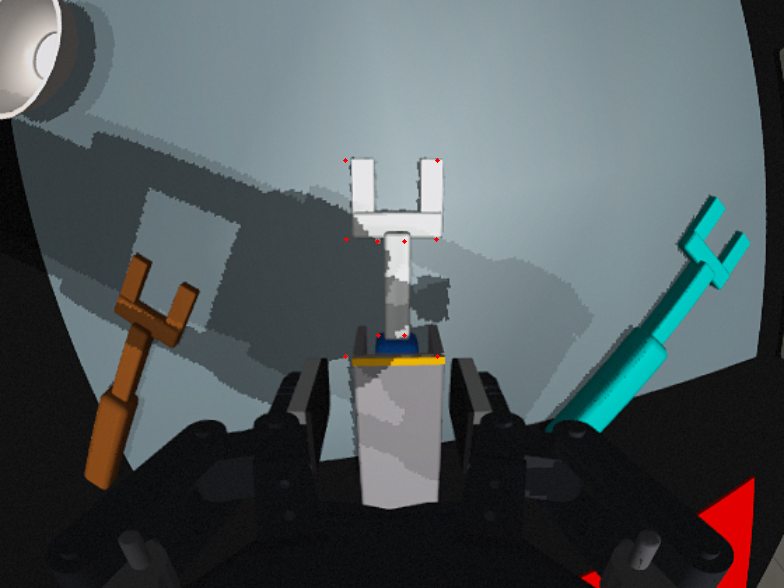

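The drawn prediction sits on the white steel fork, about 3.5 px left of it, so I'll correct by 2.5 mm. The brown (130,320) and turquoise (700,250) forks are off to the sides.

Call:
apply_moves(
  targets=[
    {"translation": [0.04, 0.05, 0.3], "twist": 0, "hand": 0.5},
    {"translation": [0, 0, 0.4], "twist": 0, "hand": 0.5},
    {"translation": [0, 0, 0.22], "twist": 0, "hand": 0.5},
    {"translation": [0, 0, 0.07], "twist": 0, "hand": 0.5},
    {"translation": [0, 0, 0], "twist": 0, "hand": 0},
    {"translation": [0, 0, 0], "twist": 0, "hand": 0},
    {"translation": [0, 0, 0], "twist": 0, "hand": 0},
    {"translation": [0, 0, 0], "twist": 0, "hand": 0},
  ],
)

```text
time: 10.15
tool_pos: [0.5418, -0.2982, 0.029]
tool_rot: [0.001, 0.775, 0.632, 0.0]
contact_force: [-0.9, 0.8, 1.4]
gripper_width: 0.139
grasp_force: 61.9
```

Call:
apply_moves(
  targets=[
    {"translation": [0.0, 0, 0], "twist": 0, "hand": 0},
  ],
)

```text
time: 10.25
tool_pos: [0.5418, -0.2982, 0.029]
tool_rot: [0.001, 0.775, 0.632, 0.0]
contact_force: [-0.2, 0.6, 3.3]
gripper_width: 0.139
grasp_force: 62.2
```

Call:
apply_moves(
  targets=[
    {"translation": [0.1, 0, 0], "twist": 0, "hand": 0},
    {"translation": [0.2, 0, 0], "twist": 0, "hand": 0},
    {"translation": [0.2, 0, 0], "twist": 0, "hand": 0},
  ],
)

```text
time: 10.55
tool_pos: [0.552, -0.2495, 0.029]
tool_rot: [0.002, 0.775, 0.632, -0.0]
contact_force: [-0.3, -4.6, 4.2]
gripper_width: 0.14
grasp_force: 62.3
```

Call:
apply_moves(
  targets=[
    {"translation": [0.2, 0, 0], "twist": 0, "hand": 0},
    {"translation": [0.2, 0, 0], "twist": 0, "hand": 0},
    {"translation": [0.2, 0, 0], "twist": 0, "hand": 0},
    {"translation": [0.2, 0, 0], "twist": 0, "hand": 0},
    {"translation": [0.1, 0, 0], "twist": 0, "hand": 0},
    {"translation": [0, 0, 0], "twist": 0, "hand": 0},
  ],
)

```text
time: 11.15
tool_pos: [0.5704, -0.159, 0.029]
tool_rot: [0.001, 0.774, 0.633, 0.001]
contact_force: [-0.4, 3.1, 7.6]
gripper_width: 0.138
grasp_force: 62.6
```

Call:
apply_moves(
  targets=[
    {"translation": [0, 0, -0.01], "twist": 0, "hand": 0.3},
    {"translation": [0, 0, 0], "twist": 0, "hand": 0.6},
    {"translation": [0, 0, 0], "twist": 0, "hand": 0.6},
    {"translation": [0, 0, -0.3], "twist": 0, "hand": 0.6},
    {"translation": [0, 0, -0.4], "twist": 0, "hand": 0.6},
    {"translation": [-0.4, 0, -0.3], "twist": 0, "hand": 0.6},
    {"translation": [-0.4, 0, 0], "twist": 0, "hand": 0.6},
    {"translation": [0, 0, 0], "twist": 0, "hand": 0.6},
  ],
)

```text
time: 11.95
tool_pos: [0.5528, -0.2429, 0.13]
tool_rot: [0.002, 0.776, 0.63, 0.0]
contact_force: [0.8, 0.9, 0.3]
gripper_width: 0.599
grasp_force: 0.0
```

```bash
python3 - <<'E'
from h import *
save("wrist","j.png")
s=state();cal=get_calibration("wrist")
im=cv2.imread("pics/j.png")
for rr in regions_of("wrist","fork")[:4]:
    p=np.argwhere(rr["pixels"])[:,::-1].astype(float)
    w=onz("wrist",p,.012)[:,:2].astype(np.float32);print(rr["score"],len(p),p.mean(0),cv2.minAreaRect(w))
hsv=cv2.cvtColor(im,cv2.COLOR_BGR2HSV)
m=((abs(hsv[...,0].astype(int)-110)<15)&(hsv[...,1]>150)&(hsv[...,2]>50)).astype(np.uint8);m[:,:180]=0;m[:,380:]=0
n,l,st,c=cv2.connectedComponentsWithStats(m);k=1+np.argmax(st[1:,4]);print(st[k],c[k])
p=np.argwhere(l==k)[:,::-1].astype(float);w=onz("wrist",p,.022)[:,:2].astype(np.float32);print("handle",cv2.minAreaRect(w))
a=np.radians(78.4);X=np.array([np.cos(a),np.sin(a)])
g=np.array([.5704,-.159])-.05*X; print(g)
to([*g,.0265],-11.6)
E
```

```text
0.8 7767 [277.01274623 128.15926355] ((0.5637665390968323, -0.18251052498817444), (0.1942349374294281, 0.04668872430920601), 78.5999526977539)
0.72 1929 [112.58216693 287.04406428] ((0.36731377243995667, -0.2997230887413025), (0.1309669464826584, 0.047454558312892914), 47.004669189453125)
0.57 2830 [466.39787986 263.62897527] ((0.6868834495544434, -0.3520975708961487), (0.19409401714801788, 0.05194860324263573), 43.58268356323242)
[ 261  133   33  125 3872] [277.39591942 194.23889463]
handle ((0.554326593875885, -0.226220965385437), (0.09486441314220428, 0.02320406772196293), 78.42601776123047)
[ 0.5603461  -0.20797876]
t 12.05 pos [ 0.5522 -0.2391  0.1276] yhd -11.7 shift [0.32  0.018 1.012] twist -0.02 j6 -0.33 F [-0.4 -0.3 -0.2] w 0.6
```

Call:
apply_moves(
  targets=[
    {"translation": [0.33, 0, 0.2], "twist": 0, "hand": 0.6},
    {"translation": [0, 0, 0.4], "twist": 0, "hand": 0.6},
    {"translation": [0, 0, 0.3], "twist": 0, "hand": 0.6},
    {"translation": [0, 0, 0.11], "twist": 0, "hand": 0.6},
    {"translation": [0, 0, 0], "twist": 0, "hand": 0},
    {"translation": [0, 0, 0], "twist": 0, "hand": 0},
    {"translation": [0, 0, 0], "twist": 0, "hand": 0},
    {"translation": [0, 0, 0], "twist": 0, "hand": 0},
  ],
)

```text
time: 12.85
tool_pos: [0.5602, -0.2068, 0.0286]
tool_rot: [0.001, 0.775, 0.632, 0.0]
contact_force: [0.5, -0.1, -2.2]
gripper_width: 0.265
grasp_force: 62.4
```

Call:
apply_moves(
  targets=[
    {"translation": [0, 0, 0], "twist": 0, "hand": 0},
    {"translation": [0, 0, -0.1], "twist": 0, "hand": 0},
    {"translation": [0, 0, -0.3], "twist": 0, "hand": 0},
    {"translation": [0, 0, -0.4], "twist": 0, "hand": 0},
    {"translation": [0, 0, -0.4], "twist": 0, "hand": 0},
    {"translation": [0, 0, 0], "twist": 0, "hand": 0},
  ],
)

```text
time: 13.45
tool_pos: [0.5636, -0.2085, 0.1563]
tool_rot: [0.007, 0.775, 0.632, 0.003]
contact_force: [1.1, -0.3, -1.6]
gripper_width: 0.266
grasp_force: 62.7
```

```bash
python3 - <<'E'
from h import *
S=np.array([.5775,.288]);a=np.radians(97.56);X=np.array([np.cos(a),np.sin(a)])
# fork tip at press x=-.095 ; grip is 0.12 behind tip
t=S+X*(-.105-.12);print(t)
to([*t,.16],7.56)
save("wrist","k.png");save("side","ks.png");save("top","kt.png")
# tips: find white prongs in the wrist image
a2=np.radians(78.4);X2=np.r_[np.cos(a2),np.sin(a2),0];Y2=np.r_[-X2[1],X2[0],0]
s=state();o=s["tool_pos"]-.025*X2;o[2]-=.026
L=[(.145,.024,.008),(.145,-.024,.008),(.103,.024,.01),(.103,-.024,.01)]
P=np.array([o+x*X2+y*Y2+[0,0,z] for x,y,z in L])
pw=proj("wrist",P);print(np.round(pw,1))
im=cv2.imread("pics/k.png")
c=cv2.resize(im[:300,150:410],None,fx=2,fy=2)
for u,v in pw: cv2.circle(c,(int((u-150)*2),int(v*2)),2,(0,0,255),-1)
ks=cv2.imread("pics/ks.png");q=proj("side",P);print(q)
u0=int(q[0,0])-60;v0=int(q[0,1])-40;cc=cv2.resize(ks[v0:v0+120,u0:u0+110],None,fx=2.4,fy=2.4)
for u,v in q: cv2.circle(cc,(int((u-u0)*2.4),int((v-v0)*2.4)),2,(0,0,255),-1)
out=np.zeros((600,800,3),np.uint8);out[:c.shape[0],:c.shape[1]]=c;out[:cc.shape[0],520:520+cc.shape[1]]=cc
cv2.imwrite("pics/k2.png",out)
E
```

```text
[0.60710198 0.06495578]
t 13.45 pos [ 0.5636 -0.2085  0.1563] yhd -11.6 shift [ 2.766 -0.122 -0.05 ] twist -3.34 j6 -0.28 F [ 1.1 -0.3 -1.6] w 0.266
[[222.   15.2]
 [334.4  15.3]
 [221.3 109.2]
 [335.  109.3]]
[[285.47912892 187.86025509]
 [302.08361427 187.40952302]
 [286.29949103 196.7715916 ]
 [303.30290791 196.30082794]]
```

View pics/k2.png

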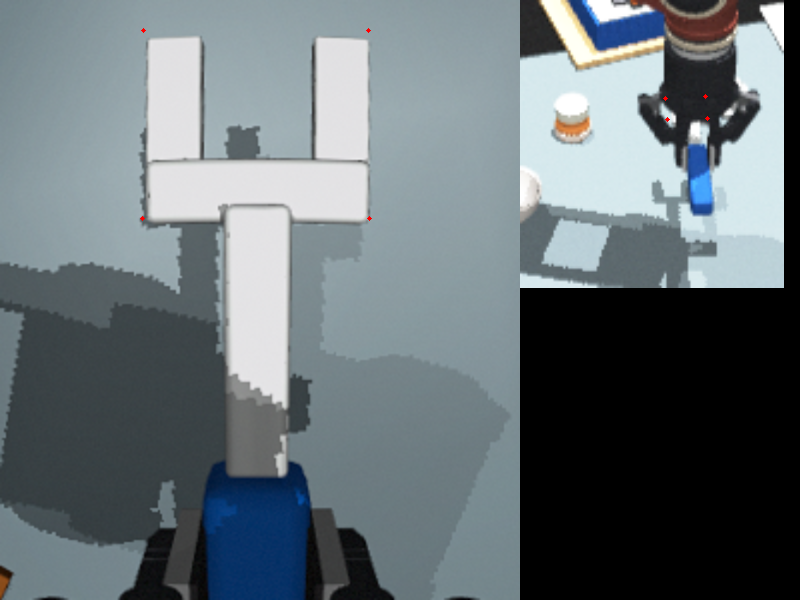

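The fork is held by its blue handle, centred and nearly level, with the tips at (147–369, 38) in the crop. Fitting the pitch numerically.

```bash
python3 - <<'E'
from h import *
from scipy.optimize import least_squares
s=state();rt=rot(s["tool_rot"])
uv=np.array([[223.5,19],[334.5,19],[224,110.5],[334.5,110]])
L=np.array([(.145,.024,.008),(.145,-.024,.008),(.103,.024,.01),(.103,-.024,.01)])
TX=rt.apply([1,0,0]);print("tool z axis",rt.apply([0,0,1]),s["tool_pos"],s["time"])
def P(q):
    g,pit,yaw,lat=q  # tool frame: x fwd, y right, z down
    Rf=R.from_euler("zy",[yaw,-pit])
    v=L*[1,-1,-1]-[g,0,-.0286]   # relative to TCP
    return proj("wrist",s["tool_pos"]+rt.apply(Rf.apply(v)+[0,lat,0]))
r=least_squares(lambda q:(P(q)-uv).ravel(),[.025,0,0,0],x_scale=[.01,.05,.05,.01])
print(r.x,np.round(r.fun,1))
E
```

```text
tool z axis [-5.81731176e-04  2.84176310e-04 -9.99999790e-01] [ 0.55903062 -0.20620659  0.14706159] 13.6
[ 0.02539407  0.00963535 -0.00327604  0.00081334] [ 0.6 -0.2 -0.7 -0.4 -0.2  0.1  0.3  0.4]
```

Call:
apply_moves(
  targets=[
    {"translation": [0.39, -0.012, -0.05], "twist": 0, "hand": 0},
    {"translation": [0.39, -0.012, -0.05], "twist": 0, "hand": 0},
    {"translation": [0.39, -0.012, -0.05], "twist": 0, "hand": 0},
    {"translation": [0.39, -0.012, 0], "twist": 0, "hand": 0},
    {"translation": [0.39, -0.012, 0], "twist": 0, "hand": 0},
    {"translation": [0.39, -0.012, 0], "twist": 0, "hand": 0},
    {"translation": [0.39, -0.012, 0], "twist": -0.84, "hand": 0},
    {"translation": [0, 0, 0], "twist": -1, "hand": 0},
  ],
)

```text
time: 14.4
tool_pos: [0.6045, 0.067, 0.1592]
tool_rot: [-0.002, 0.71, 0.704, -0.001]
contact_force: [-0.5, -0.4, -1.8]
gripper_width: 0.264
grasp_force: 62.5
```

Call:
apply_moves(
  targets=[
    {"translation": [0, 0, 0], "twist": -1, "hand": 0},
    {"translation": [0, 0, 0], "twist": -0.5, "hand": 0},
    {"translation": [0, 0, 0], "twist": 0, "hand": 0},
    {"translation": [0, 0, 0], "twist": 0, "hand": 0},
  ],
)

```text
time: 14.8
tool_pos: [0.6049, 0.0627, 0.1602]
tool_rot: [-0.001, 0.659, 0.752, -0.001]
contact_force: [0.5, 0.2, -2.6]
gripper_width: 0.261
grasp_force: 62.5
```

```bash
python3 - <<'E'
from h import *
from scipy.optimize import least_squares
to([.607,.065,.10],7.56)
cal=get_calibration("wrist");s=state();save("wrist","l.png");save("top","lt.png")
im=cv2.imread("pics/l.png")
# spindle head circle, deck clip: edges of clip bar in wrist image
hsv=cv2.cvtColor(im,cv2.COLOR_BGR2HSV)
m=((hsv[...,0]<25)&(hsv[...,0]>5)&(hsv[...,1]>150)).astype(np.uint8);m[:,:200]=0;m[:,360:]=0;m[200:]=0
n,l,st,c=cv2.connectedComponentsWithStats(m)
for k in range(1,n):
    if st[k,4]>20: print("orange",st[k],c[k])
# top camera: clip bar/tab and spindle
T=cv2.imread("pics/lt.png");h=cv2.cvtColor(T,cv2.COLOR_BGR2HSV)
m=((h[...,0]<25)&(h[...,0]>5)&(h[...,1]>150)&(h[...,2]>100)).astype(np.uint8);m[:,:120]=0;m[:,180:]=0;m[:160]=0;m[230:]=0
n,l,st,c=cv2.connectedComponentsWithStats(m)
for k in range(1,n):
    if st[k,4]>5: print("top orange",st[k],c[k],onz("top",[c[k]],.11))
for rr in regions_of("top","clip")[:2]:
    p=np.argwhere(rr["pixels"])[:,::-1].astype(float);w=onz("top",p,.078)[:,:2].astype(np.float32);print(rr["score"],len(p),cv2.minAreaRect(w))
for rr in regions_of("wrist","clip")[:2]:
    p=np.argwhere(rr["pixels"])[:,::-1].astype(float);print(rr["score"],len(p),p.min(0),p.max(0))
for rr in regions_of("wrist","spindle")[:2]:
    p=np.argwhere(rr["pixels"])[:,::-1].astype(float);print("sp",rr["score"],len(p),p.mean(0))
o=np.zeros((600,800,3),np.uint8);o[:600,:560]=cv2.resize(im[:300,140:420],(560,600))
cc=T[150:240,60:180];o[:180,560:800]=cv2.resize(cc,(240,180));cv2.imwrite("pics/l2.png",o)
E
```

```text
t 14.8 pos [0.6049 0.0627 0.1602] yhd 7.5 shift [0.02  0.026 0.602] twist -0.01 j6 -0.15 F [ 0.5  0.2 -2.6] w 0.261
orange [268   0  31  27 766] [282.99477807  12.34856397]
0.51 29 ((0.5816789865493774, 0.2531060576438904), (0.009582433849573135, 0.04315514490008354), 87.13806915283203)
0.63 1362 [236.   0.] [330.  30.]
sp 0.68 12267 [281.68598679  35.50362762]
```

```bash
python3 - <<'E'
from h import *
im=cv2.imread("pics/l.png");g=cv2.cvtColor(im,cv2.COLOR_BGR2GRAY).astype(int)
def edges(a,th=18):
    d=a[2:]-a[:-2];i=np.where(abs(d)>th)[0]+1
    out=[]
    for k in i:
        if out and k-out[-1][-1]<=2: out[-1].append(k)
        else: out.append([k])
    return [(round(float(np.average(o,weights=[abs(d[j-1]) for j in o])),1),int(np.sum([d[j-1] for j in o]))//2) for o in out]
for v in (10,20,40,60,75,90,100,106,150): print(v,[(x+200,s) for x,s in edges(g[v,200:360])])
for u in (230,280,325): print("col",u,edges(g[:130,u]))
for rr in regions_of("wrist","fork")[:1]:
    p=np.argwhere(rr["pixels"])[:,::-1];print(rr["score"],len(p),p.min(0),p.max(0))
    for v in (25,50,90,100,150): 
        q=p[p[:,1]==v][:,0]; print(v,q.min() if len(q) else None,q.max() if len(q) else None)
hsv=cv2.cvtColor(im,cv2.COLOR_BGR2HSV)
for v in (2,8,14,20,25):
    q=np.where((hsv[v,:,0]<25)&(hsv[v,:,0]>5)&(hsv[v,:,1]>150))[0];q=q[(q>230)&(q<330)];print("tab",v,q.min(),q.max(),hsv[v,283])
s=state();rt=rot(s["tool_rot"]);print(s["tool_pos"],s["time"])
for uv,z in [((283,14),.11),((283,26),.1)]:
    w=onz("wrist",[uv],z)[0];print(w,rt.inv().apply(w-s["tool_pos"]))
E
```

```text
10 [(258.5, -48), (268.2, -27), (298.3, 74)]
20 [(223.5, -2), (250.0, 1), (260.4, -41), (269.1, -141), (296.5, 184), (306.9, 0), (333.0, 1)]
40 [(222.6, -14), (250.6, 10), (306.3, -7), (334.0, 10)]
60 [(208.0, -10), (223.3, 31), (250.2, -36), (266.7, -106), (284.4, 76), (306.5, 27), (333.7, -31)]
75 [(223.0, 63), (250.2, -68), (265.5, -71), (279.8, 58), (306.5, 62), (333.5, -75)]
90 [(223.5, 73), (333.4, -72)]
100 [(223.5, 73), (333.0, -84)]
106 [(223.7, 73), (262.2, 3), (294.6, 12), (333.2, -70)]
150 [(263.7, 138), (293.3, -102), (305.0, 11)]
col 230 [(19.0, -1), (80.2, -13), (109.7, -129)]
col 280 [(12.7, -106), (30.0, 186), (41.1, -209), (53.6, 87), (65.6, -27), (70.7, 85), (75.4, -58), (80.0, 135), (102.5, 5)]
col 325 [(7.2, 122), (19.0, 9), (80.3, -12), (110.2, -94), (127.5, -22)]
0.68 17415 [222  18] [334 362]
25 224 334
50 223 333
90 222 334
100 223 333
150 261 293
tab 2 268 298 [ 21 255 223]
tab 8 269 298 [ 21 255 225]
tab 14 269 297 [ 12 255  89]
tab 20 270 295 [ 13 255  73]
tab 25 271 295 [ 12 255  74]
[0.60599078 0.06261494 0.16221378] 15.1
[0.59164374 0.19173211 0.11      ] [0.12988267 0.0027173  0.05221559]
[0.5923565  0.18742499 0.1       ] [0.1255191  0.00286091 0.06221549]
```

```bash
python3 - <<'E'
from h import *
from scipy.optimize import least_squares
s=state();rt=rot(s["tool_rot"])
uv=np.array([[223.3,19],[333.7,19],[223.6,110],[333.3,110.2],[223.4,80.2],[333.5,80.3]])
L=np.array([(.145,.024,.008),(.145,-.024,.008),(.103,.024,.01),(.103,-.024,.01),(.117,.024,.01),(.117,-.024,.01)])
def P(q,h):
    g,pit,yaw,lat=q
    Rf=R.from_euler("zy",[yaw,-pit])
    return proj("wrist",s["tool_pos"]+rt.apply(Rf.apply(L*[1,-1,-1]-[g,0,-h])+[0,lat,0]))
for h in (.0266,.0286,.0306):
    r=least_squares(lambda q:(P(q,h)-uv).ravel(),[.025,0,0,0],x_scale=[.01,.05,.05,.01])
    print(h,r.x,r.cost,np.round(r.fun,1))
print(s["tool_pos"],s["time"])
S=np.array([.5775,.288]);a=np.radians(97.6);X=np.array([np.cos(a),np.sin(a)])
t=np.array([.5848,.234])+X*(-.026-.007-.12);print(t);to([*t,.1],7.6)
E
```

```text
0.0266 [0.02508147 0.03322453 0.00022401 0.00028056] 3.7575882195234427 [ 0.7  0.5 -0.7  0.6 -0.7  0.7  0.7  0.6 -0.7 -1.2  0.8 -1.2]
0.0286 [0.02540801 0.01517393 0.00021454 0.0002819 ] 2.886801261492351 [ 0.6  0.4 -0.6  0.5 -0.5  0.8  0.5  0.7 -0.6 -1.1  0.6 -1.1]
0.0306 [ 0.02578244 -0.00309413  0.00020486  0.00028324] 2.229311433382684 [ 0.5  0.2 -0.6  0.3 -0.3  0.8  0.3  0.7 -0.5 -1.   0.5 -1. ]
[0.60599078 0.06261494 0.16221378] 15.1
[0.60503523 0.08234402]
t 15.1 pos [0.606  0.0626 0.1622] yhd 7.5 shift [0.197 0.017 0.622] twist -0.01 j6 -0.15 F [-0.3 -0.7 -2.3] w 0.264
```

Call:
apply_moves(
  targets=[
    {"translation": [0.2, 0.025, 0], "twist": 0, "hand": 0},
    {"translation": [0, 0, 0.2], "twist": 0, "hand": 0},
    {"translation": [0, 0, 0.25], "twist": 0, "hand": 0},
    {"translation": [0, 0, 0.1], "twist": 0, "hand": 0},
    {"translation": [0, 0, 0.03], "twist": 0, "hand": 0},
    {"translation": [0, 0, 0], "twist": 0, "hand": 0},
    {"translation": [0, 0, 0], "twist": 0, "hand": 0},
  ],
)

```text
time: 15.8
tool_pos: [0.6068, 0.0828, 0.1058]
tool_rot: [0.001, 0.659, 0.752, 0.001]
contact_force: [-0.4, 0.0, -2.4]
gripper_width: 0.264
grasp_force: 62.4
```

Call:
apply_moves(
  targets=[
    {"translation": [0, 0, 0.01], "twist": 0, "hand": 0},
    {"translation": [0, 0, 0], "twist": 0, "hand": 0},
  ],
)

```text
time: 16.0
tool_pos: [0.6064, 0.0829, 0.1042]
tool_rot: [0.001, 0.659, 0.752, 0.001]
contact_force: [0.2, -0.5, -2.9]
gripper_width: 0.265
grasp_force: 62.4
```

```bash
python3 - <<'E'
from h import *
save("wrist","m.png");im=cv2.imread("pics/m.png");hsv=cv2.cvtColor(im,cv2.COLOR_BGR2HSV)
for v in range(5,110,12):
    q=np.where((hsv[v,:,0]<25)&(hsv[v,:,0]>5)&(hsv[v,:,1]>150))[0];q=q[(q>230)&(q<330)]
    if len(q):
        print("tab",v,q.min(),q.max())
g=cv2.cvtColor(im,cv2.COLOR_BGR2GRAY).astype(int)
for v in (12,16,22,30,45,60,72,90,105):
    a=g[v,205:350];d=a[2:]-a[:-2];i=np.where(abs(d)>20)[0];print(v,[(int(k+206),int(d[k])) for k in i])
s=state();rt=rot(s["tool_rot"])
for uv in [(279,25)]:
    w=onz("wrist",[uv],.11)[0];print(rt.inv().apply(w-s["tool_pos"]))
to([.6064,.0829,.102],7.6)
E
```

```text
tab 5 252 296
tab 17 252 296
tab 29 255 293
12 [(209, -32), (210, -76), (211, -153), (212, -143), (213, -23), (217, 24), (218, 51), (219, 40), (221, -40), (222, -46), (224, 38), (225, 56), (226, 44), (227, 37), (228, 26), (229, 22), (230, 26), (231, 25), (232, 25), (233, -91), (234, -98), (237, 24), (238, 26), (240, -30), (242, 30), (243, 22), (244, -25), (245, -33), (250, -40), (251, -50), (252, 40), (253, 53), (295, -27), (296, 66), (297, 122), (298, 36), (302, -112), (303, -95), (305, 37), (306, 43), (308, -37), (309, -35), (310, 75), (311, 114), (312, 33), (324, -24), (325, -26), (326, -25), (327, -53), (328, -94), (329, -64), (330, -21), (331, -52), (332, -39), (336, 78), (337, 173), (338, 147), (339, 49)]
16 [(242, -35), (243, -49), (250, -38), (251, -95), (253, 53), (295, -30), (296, 66), (297, 113), (298, 22)]
22 [(222, -84), (223, -32), (224, 85), (225, 26), (246, -46), (247, -80), (248, -56), (249, -66), (250, -35), (251, 65), (253, -109), (254, -31), (295, 193), (296, 192), (305, -94), (306, -106), (307, 73), (308, 106), (333, -33), (335, 34)]
30 [(222, -53), (223, -23), (
[... 806 characters left out ...]
4, 51), (249, -131), (250, -157), (251, 111), (252, 154), (279, -74), (280, -100), (281, -21), (298, 99), (299, 102), (304, -36), (305, -144), (306, -29), (307, 162), (308, 95), (333, -71), (335, 40)]
90 [(220, -21), (221, -65), (222, 45), (223, 78), (224, 60), (225, 84), (332, -28), (333, -106), (334, -58), (335, 23)]
105 [(222, -43), (223, 44), (224, 110), (225, 39), (259, -85), (260, -87), (261, -21), (262, 25), (263, 74), (264, 50), (265, 31), (292, -29), (293, -62), (295, 69), (296, 44), (332, -50), (333, -123), (334, -28), (335, 45)]
[ 0.10845442  0.00041514 -0.00596498]
t 16.05 pos [0.6063 0.0829 0.104 ] yhd 7.6 shift [0.    0.001 0.02 ] twist -0.01 j6 -0.12 F [ 0.5 -0.7 -1.9] w 0.265
```

Call:
apply_moves(
  targets=[
    {"translation": [0, 0, 0.01], "twist": 0, "hand": 0},
    {"translation": [0, 0, 0], "twist": 0, "hand": 0},
  ],
)

```text
time: 16.25
tool_pos: [0.6058, 0.0829, 0.1023]
tool_rot: [-0.0, 0.659, 0.752, -0.0]
contact_force: [-0.2, -0.3, -2.9]
gripper_width: 0.266
grasp_force: 62.4
```

Call:
apply_moves(
  targets=[
    {"translation": [0, -0.015, 0], "twist": 0, "hand": 0},
    {"translation": [0.05, 0, 0], "twist": 0, "hand": 0},
    {"translation": [0.05, 0, 0], "twist": 0, "hand": 0},
    {"translation": [0.05, 0, 0], "twist": 0, "hand": 0},
    {"translation": [0.05, 0, 0], "twist": 0, "hand": 0},
  ],
)

```text
time: 16.75
tool_pos: [0.6017, 0.103, 0.1023]
tool_rot: [0.0, 0.659, 0.752, -0.0]
contact_force: [0.4, -0.9, -2.8]
gripper_width: 0.266
grasp_force: 62.5
```

```bash
python3 - <<'E'
from h import *
to([.5967,.1438,.102],7.6)
save("wrist","n.png");im=cv2.imread("pics/n.png");hsv=cv2.cvtColor(im,cv2.COLOR_BGR2HSV)
for v in range(1,70,6):
    q=np.where((hsv[v,:,0]<25)&(hsv[v,:,0]>5)&(hsv[v,:,1]>150))[0];q=q[(q>230)&(q<330)]
    if len(q): print("tab",v,q.min(),q.max())
for u in (230,236,240,318,325,330): print(u,[int(x) for x in im[0:50:3,u].mean(1)])
E
```

```text
t 16.75 pos [0.6017 0.103  0.1023] yhd 7.6 shift [0.411 0.004 0.003] twist -0.0 j6 -0.08 F [ 0.4 -0.9 -2.8] w 0.266
tab 1 258 302
tab 7 258 302
tab 13 257 302
tab 19 257 302
tab 25 257 302
tab 31 258 302
tab 37 259 301
tab 43 260 299
tab 49 262 297
230 [104, 103, 107, 107, 109, 106, 118, 220, 222, 220, 221, 220, 220, 220, 221, 221, 220]
236 [104, 103, 106, 108, 110, 108, 131, 220, 219, 220, 220, 221, 221, 220, 221, 221, 221]
240 [104, 104, 105, 109, 107, 111, 142, 220, 220, 220, 220, 220, 221, 221, 221, 221, 221]
318 [104, 107, 111, 111, 110, 110, 105, 220, 221, 221, 221, 221, 221, 221, 221, 221, 221]
325 [104, 107, 110, 112, 112, 109, 104, 221, 220, 220, 219, 220, 220, 221, 221, 222, 221]
330 [103, 107, 107, 111, 114, 110, 106, 221, 221, 220, 220, 221, 220, 221, 222, 222, 221]
```

Call:
apply_moves(
  targets=[
    {"translation": [0.05, 0, 0], "twist": 0, "hand": 0},
    {"translation": [0.05, 0, 0], "twist": 0, "hand": 0},
    {"translation": [0.05, 0, 0], "twist": 0, "hand": 0},
    {"translation": [0.04, 0, 0], "twist": 0, "hand": 0},
    {"translation": [0.03, 0, 0], "twist": 0, "hand": 0},
  ],
)

```text
time: 17.3
tool_pos: [0.5988, 0.1247, 0.1023]
tool_rot: [0.0, 0.659, 0.752, -0.0]
contact_force: [-0.0, -1.4, -1.8]
gripper_width: 0.263
grasp_force: 62.5
```

Call:
apply_moves(
  targets=[
    {"translation": [0.03, 0, 0], "twist": 0, "hand": 0},
    {"translation": [0.03, 0, 0], "twist": 0, "hand": 0},
  ],
)

```text
time: 17.5
tool_pos: [0.5989, 0.127, 0.1029]
tool_rot: [0.003, 0.659, 0.753, -0.003]
contact_force: [1.8, -16.1, 0.5]
gripper_width: 0.268
grasp_force: 62.8
```

Call:
apply_moves(
  targets=[
    {"translation": [0.03, 0, 0], "twist": 0, "hand": 0},
    {"translation": [0.03, 0, 0], "twist": 0, "hand": 0},
  ],
)

```text
time: 17.7
tool_pos: [0.5979, 0.1344, 0.1028]
tool_rot: [0.001, 0.659, 0.752, -0.001]
contact_force: [-0.1, -2.6, -3.3]
gripper_width: 0.262
grasp_force: 62.6
```

Call:
apply_moves(
  targets=[
    {"translation": [0.03, 0, 0], "twist": 0, "hand": 0},
    {"translation": [0.03, 0, 0], "twist": 0, "hand": 0},
  ],
)

```text
time: 17.9
tool_pos: [0.5964, 0.1428, 0.1022]
tool_rot: [-0.0, 0.659, 0.752, 0.0]
contact_force: [0.3, -0.2, -2.8]
gripper_width: 0.268
grasp_force: 62.5
```

Call:
apply_moves(
  targets=[
    {"translation": [0.02, 0, 0], "twist": 0, "hand": 0},
    {"translation": [0.02, 0, 0], "twist": 0, "hand": 0},
  ],
)

```text
time: 18.1
tool_pos: [0.5962, 0.145, 0.1025]
tool_rot: [0.002, 0.659, 0.753, -0.001]
contact_force: [0.8, -10.1, -0.3]
gripper_width: 0.262
grasp_force: 62.7
```

```bash
python3 - <<'E'
from h import *
to([.5967,.1438,.102],7.6)
save("wrist","o.png");im=cv2.imread("pics/o.png");hsv=cv2.cvtColor(im,cv2.COLOR_BGR2HSV)
for v in range(1,70,6):
    q=np.where((hsv[v,:,0]<25)&(hsv[v,:,0]>5)&(hsv[v,:,1]>150))[0];q=q[(q>230)&(q<330)]
    if len(q): print("tab",v,q.min(),q.max())
for u in (236,325): print(u,[int(x) for x in im[0:40:2,u].mean(1)])
E
```

```text
t 18.1 pos [0.5962 0.145  0.1025] yhd 7.6 shift [-0.013  0.003  0.005] twist 0.0 j6 -0.01 F [  0.8 -10.1  -0.3] w 0.262
tab 1 257 302
tab 7 258 302
tab 13 257 302
tab 19 257 302
tab 25 257 302
tab 31 258 302
tab 37 258 301
tab 43 260 299
tab 49 262 297
236 [97, 96, 98, 101, 102, 102, 103, 101, 103, 135, 211, 210, 210, 208, 210, 210, 211, 210, 211, 212]
325 [97, 101, 102, 104, 105, 107, 106, 104, 104, 112, 213, 211, 210, 209, 211, 209, 210, 211, 211, 210]
```

Call:
apply_moves(
  targets=[
    {"translation": [0.015, 0, 0], "twist": 0, "hand": 0},
    {"translation": [0, 0, 0], "twist": 0, "hand": 0},
    {"translation": [0, 0, 0], "twist": 0, "hand": 0},
  ],
)

```text
time: 18.45
tool_pos: [0.5963, 0.1451, 0.1027]
tool_rot: [0.002, 0.659, 0.752, -0.002]
contact_force: [1.2, -10.4, -1.1]
gripper_width: 0.261
grasp_force: 62.8
```

Call:
apply_moves(
  targets=[
    {"translation": [0.03, 0, 0], "twist": 0, "hand": 0},
    {"translation": [0, 0, 0], "twist": 0, "hand": 0},
    {"translation": [0, 0, 0], "twist": 0, "hand": 0},
  ],
)

```text
time: 18.75
tool_pos: [0.5964, 0.1456, 0.1031]
tool_rot: [0.004, 0.659, 0.752, -0.004]
contact_force: [0.2, -18.6, 1.2]
gripper_width: 0.266
grasp_force: 63.0
```

The stop is hard: 18 N without motion at the expected home position. Backing off.

Call:
apply_moves(
  targets=[
    {"translation": [-0.1, 0, 0], "twist": 0, "hand": 0},
    {"translation": [-0.25, 0, 0], "twist": 0, "hand": 0},
    {"translation": [-0.4, 0, 0], "twist": 0, "hand": 0},
    {"translation": [-0.4, 0, 0], "twist": 0, "hand": 0},
    {"translation": [0, 0, -0.1], "twist": 0, "hand": 0},
    {"translation": [0, 0, 0], "twist": 0, "hand": 0},
  ],
)

```text
time: 19.35
tool_pos: [0.6116, 0.0363, 0.1138]
tool_rot: [0.001, 0.66, 0.752, 0.001]
contact_force: [0.4, 0.9, -2.9]
gripper_width: 0.262
grasp_force: 62.5
```

```bash
python3 - <<'E'
from h import *
to([.56,-.15,.0296],7.6)
save("top","p.png");im=cv2.imread("pics/p.png");h=cv2.cvtColor(im,cv2.COLOR_BGR2HSV)
m=((h[...,0]<25)&(h[...,0]>5)&(h[...,1]>150)&(h[...,2]>100)).astype(np.uint8);m[:,:70]=0;m[:,165:]=0;m[:165]=0;m[225:]=0
n,l,st,c=cv2.connectedComponentsWithStats(m)
for k in range(1,n):
    if st[k,4]>5: print("top orange",st[k],c[k],onz("top",[c[k]],.105))
print("expected home tab top", proj("top",[[.5775+.032*.1315,.288-.032*.9913,.11]]))
save("wrist","q.png");w=cv2.imread("pics/q.png");h=cv2.cvtColor(w,cv2.COLOR_BGR2HSV)
m=((h[...,0]<25)&(h[...,0]>5)&(h[...,1]>150)).astype(np.uint8);m[150:]=0;m[:,:200]=0;m[:,360:]=0
q=np.argwhere(m);print(len(q),q.min(0) if len(q) else 0,q.max(0) if len(q) else 0)
E
```

```text
t 19.35 pos [0.6116 0.0363 0.1138] yhd 7.5 shift [-1.781 -0.756  0.839] twist -0.02 j6 -0.19 F [ 0.4  0.9 -2.9] w 0.262
top orange [121 184   9   8  64] [124.90625 187.28125] [[0.58101769 0.25772827 0.105     ]]
expected home tab top [[124.84639823 186.57788584]]
107 [  7 200] [ 27 359]
```

The clip's tab is at its expected home position in the top view (124.9,187.3 against 124.8,186.6). Laying the fork down.

Call:
apply_moves(
  targets=[
    {"translation": [-0.36, -0.15, 0], "twist": 0, "hand": 0},
    {"translation": [-0.36, -0.15, 0], "twist": 0, "hand": 0},
    {"translation": [-0.36, -0.15, 0], "twist": 0, "hand": 0},
    {"translation": [-0.36, -0.15, 0.1], "twist": 0, "hand": 0},
    {"translation": [-0.34, -0.15, 0.2], "twist": 0, "hand": 0},
    {"translation": [0, 0, 0.3], "twist": 0, "hand": 0},
    {"translation": [0, 0, 0.15], "twist": 0, "hand": 0},
    {"translation": [0, 0, 0.04], "twist": 0, "hand": 0},
  ],
)

```text
time: 20.25
tool_pos: [0.5578, -0.1477, 0.0304]
tool_rot: [-0.003, 0.658, 0.753, -0.001]
contact_force: [0.3, 0.1, -3.6]
gripper_width: 0.263
grasp_force: 62.4
```

Call:
apply_moves(
  targets=[
    {"translation": [0, 0, 0.03], "twist": 0, "hand": 0},
    {"translation": [0, 0, 0.02], "twist": 0, "hand": 0},
    {"translation": [0, 0, 0], "twist": 0, "hand": 0},
  ],
)

```text
time: 20.55
tool_pos: [0.5605, -0.1493, 0.0293]
tool_rot: [0.001, 0.659, 0.753, 0.0]
contact_force: [-0.2, 0.1, -1.8]
gripper_width: 0.263
grasp_force: 62.4
```

Call:
apply_moves(
  targets=[
    {"translation": [0, 0, 0.02], "twist": 0, "hand": 0},
    {"translation": [0, 0, 0], "twist": 0, "hand": 0.2},
    {"translation": [0, 0, 0], "twist": 0, "hand": 0.35},
    {"translation": [0, 0, 0], "twist": 0, "hand": 0.6},
    {"translation": [0, 0, 0], "twist": 0, "hand": 0.6},
    {"translation": [0, 0, -0.2], "twist": 0, "hand": 0.6},
    {"translation": [0, 0, -0.4], "twist": 0, "hand": 0.6},
    {"translation": [0, 0, -0.4], "twist": 0, "hand": 0.6},
  ],
)

```text
time: 21.35
tool_pos: [0.5587, -0.1495, 0.1262]
tool_rot: [-0.001, 0.659, 0.752, -0.0]
contact_force: [0.6, -1.4, 0.0]
gripper_width: 0.597
grasp_force: 0.0
```

Call:
apply_moves(
  targets=[
    {"translation": [-0.3, 0, -0.4], "twist": 0, "hand": 0.6},
    {"translation": [-0.4, 0, -0.2], "twist": 0, "hand": 0.6},
    {"translation": [-0.4, 0, 0], "twist": 0, "hand": 0.6},
    {"translation": [0, 0, 0], "twist": 0, "hand": 0.6},
    {"translation": [0, 0, 0], "twist": 0, "hand": 0.6},
  ],
)

```text
time: 21.85
tool_pos: [0.5737, -0.2592, 0.1858]
tool_rot: [-0.001, 0.66, 0.752, 0.0]
contact_force: [-0.5, 0.3, -0.3]
gripper_width: 0.595
grasp_force: 0.0
```

```bash
python3 - <<'E'
from h import *
save("top","r.png");print(state()["tool_pos"],state()["time"])
for q in ["fork","jar","die","mortar"]:
    for rr in recognise("top",q)[:4]: print(q,round(rr["score"],2),np.round(rr["point"],3))
    if q=="fork":
      for rr in regions_of("top",q)[:4]:
        p=np.argwhere(rr["pixels"])[:,::-1].astype(float);print(cv2.minAreaRect(onz("top",p,.01)[:,:2].astype(np.float32)))
im=cv2.imread("pics/r.png");h=cv2.cvtColor(im,cv2.COLOR_BGR2HSV)
m=((h[...,0]<25)&(h[...,0]>5)&(h[...,1]>150)&(h[...,2]>100)).astype(np.uint8);m[:,:70]=0;m[:,165:]=0;m[:165]=0;m[225:]=0
print(np.argwhere(m)[:,::-1].mean(0))
E
```

```text
[ 0.57355663 -0.2583249   0.18534881] 21.9
fork 0.96 [ 0.56  -0.09   0.017]
fork 0.69 [ 0.46  -0.562  0.018]
fork 0.65 [ 0.331 -0.338  0.02 ]
((0.5539608597755432, -0.10085836797952652), (0.04833346977829933, 0.13863827288150787), 7.8874897956848145)
((0.46415525674819946, -0.5662979483604431), (0.04998710751533508, 0.19088101387023926), 55.573116302490234)
((0.33730411529541016, -0.33301690220832825), (0.18851301074028015, 0.04828871414065361), 47.3520393371582)
jar 0.69 [0.458 0.03  0.049]
die 0.64 [0.676 0.025 0.034]
[124.90625 187.28125]
```

```bash
python3 -c "
from plant import *
print(job_done())"
```

```text
the job is handed in; nothing more can be done
None
```

I pushed the clip home on the spindle with the fork (18 N stop, tab at its expected spot), laid the fork flat on the bench and handed in at about 22 s; jar and die re-measured unmoved, the mortar went undetected in the final picture, and no verdict was returned.

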